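# Cover the loaded slide and show the next one to the label camera

### The arm

A 6-joint arm with a two-finger parallel gripper is mounted at the origin on the work surface. World frame = base frame: x ahead of the robot, y to its left, z up, the work surface at z = 0. Lengths are in mm, angles in degrees, forces in N, time in s.
With the tool pointing down it reaches from about 300 to 850 mm from the base axis. Payload 4.2 kg.
Tool frame: the origin (TCP) lies between the finger pads; the fingertips stand 8 mm ahead of it and the grasp point (between the pads) lies 11 mm behind it; x points along the fingers, y is the direction in which the jaws open and shut, and the axes are right-handed (so a half turn about x gives the same grasp; the last joint's range is limited). The gripper opens to 91 mm and grips with 3 to 60 N. Pads are 32 mm wide; open, the fingers measure 118 mm over their backs; the gripper's body (76 mm by 178 mm) begins 60 mm behind the grasp point.
Start: joints at [-64.916, 18.312, 89.639, -0, 72.044, -1.146], TCP at [254.141, -515.805, 221.976] pointing down, gripper open.
Joint ranges: [-177.97, 177.97], [-48.28, 115.42], [12.27, 149.76], [-77.06, 257.06], [2.81, 150.46], [-146.56, 146.56]. Speed limits (degrees/s): [147.25, 147.25, 180, 180, 180, 180].

### API

Orientations are given as [roll, pitch, yaw] about the fixed x, y, z axes, in that order (R = Rz(yaw) Ry(pitch) Rx(roll)).
In Python, from workcell import env gives the robot as it stands.
- The arm moves only by the tool arm_command, never from a script. Its arguments are lists of equal length, an entry for each row: "slide": the shift along the tool's x, y, z in cm, a list of three; "turn": the turn, a rotation vector about the tool's x, y, z in rad, a list of three; "grip": the closure in counts, from 0 (fully open) to 255 (shut). A call has 1 to 20 rows; each row is the pose to reach, as a shift and turn from the pose commanded when the call began, along the tool's axes at that moment; what a row does not reach only later rows make up. A row lasts 1/12 s, in which the tool goes at most 41.7 mm and 7.16 degrees, less where a joint would pass 70% of its speed; a pose out of reach is approached as far as the arm can. A call with a gripper value outside its range is refused whole. The fingers move at their own pace and stop on an object; "newtons" is the grip in N (left out, the last holds). Time passes only in rows, so rows that repeat a pose let the fingers close. It gives the time, the measured TCP pose, the force and the opening at its end, in the units of the state.
- env.state(): the state, without advancing time (a new reading comes with each control period).
- env.grab_frame(name): name is "scene" or "top"; returns (picture, depth): 420x560x3 uint8, red, green, blue; 420x560 float32, mm along the optical axis (not along the pixel's ray), 0 where there is no reading.
- env.calibration(name): a dict with "K" (3x3 intrinsics, pixels), "camera_from_world" (4x4, takes a point from world to camera coordinates). Camera axes: x right, y up, looking along -z (the intrinsics and any distortion apply to the point x, -y, -z); pixel columns grow to the right and rows downward; lengths in mm; the calibration is good to about 2 mm. A picture is of the moment at which its call begins. calibration takes no time and is no camera call.
- env.job_done(): hands the job in, once; it reports no verdict.
Trained networks look in the newest picture that a camera, given by its name, has taken for a name from the list of things; names that differ only in an ending like _2 or _b are one class to them, and where a whole thing is asked for, a point or a joint stands for the part that bears it (a point fixed in the world has none). Each returns a list of dicts, best first, with "p" (0 to 1); they miss things now and then, are a little off and sometimes report something else, mostly with a low value. They report only what shows in the picture. A call takes as long as a camera call.
- env.search_frame(camera, label): "point" ([x, y, z] in mm, in world coordinates, good to about 4 mm: the middle of the surface that is visible of it).
The state is a dict: "time_s": time; "qpos": joint angles; "qvel": joint speeds; "effort": joint torques, N m; "ee_pos": TCP position; "ee_rot": TCP orientation; "force": force on the tool from outside, world axes, zero at the start; "torque": the same for the moment, N m; "gripper_width": finger opening in mm.
Only numpy, scipy, OpenCV 4.12 (cv2) and the standard library are available. Lean on these libraries where they do the work, as an engineer would, in place of code of your own. Each camera call takes 0.05 s, during which the arm holds its last target.

### The job

The first channel slide is loaded and lies in the moist chamber, so close the chamber's hinged lid fully before it dries out. Then take the next slide of the pair, the one with the frosted end and the small corner notch, out of the drying rack and hold it up to the label camera: label face (the one seen with the notch at the top right in the rack) turned up and facing the lens, the frosted field in the middle of the view about 12 cm from the lens, and no finger over it. Finish while still holding the slide there; leave the plain slide and the other things on the bench alone.

Things in the scene. Friction and masses are not known exactly. Their poses are not given: they have to be found in the camera images.
- lid (a joint): Angle of the moist chamber's lid in rad: 0 is fully shut (flat), larger is more open, 1.7 is the stop. The hinge is stiff: the lid stays at any angle where it is left and never falls; about 1 to 3 N near its free edge closes it. It starts 0.9 to 1.35 open.
- moist_box: Moist chamber: white plastic tray 170 x 130 x 44 mm fixed to the bench, inside it a slide on two rails. Origin at the centre of its underside on the bench, z up; x points from the front (the lid's free edge) to the hinge side, y along the hinge.
- lid_hinge (a point): Middle of the lid's hinge line, at the rim on the +x side of moist_box, 44.5 mm above the bench; the line runs along the y axis of moist_box.
- lid_edge (a point): On the outer (top) face of the grey lid, mid front edge, 175 mm from the hinge line. Lid: plate 174 x 134 mm, 4 mm thick, with a tab 40 mm wide sticking out 14 mm beyond this edge. The open lid leans away from the front, its outer face looking back and up; push that face over to the front and down to close it.
- rack: Fixed white drying rack, 106 mm (x) by 65 mm (y), origin under its centre, any yaw; both ends look alike. Two comb rails at y = +-29.5 mm, 6 mm thick, 29 mm high, hold slides on edge along y: slots 10 mm apart, 6.6 mm wide, floor 18 mm above the bench. Open down to the bench between the rails (53 mm), save 8 mm high bars at x = +-49 mm. Slides stand at x = +35 and -35 mm.
- slide: The slide to show, in either slot: clear, 76 (y) x 26 (z) x 5 mm (x), about 20 g, on its long edge, z up. Origin mid lower edge. x: normal out of the label face; y: to the frosted end, 20 mm long, white and alike from both faces. A 7 x 7 mm notch cuts that end's top corner and marks the label face: it is the face seen when the notch is at the top right.
- frosted (a point): Centre of the frosted field on the slide's label face: 28 mm from the slide's middle towards +y, 13 mm above its lower edge, at x = 2.5 mm. The field is 20 mm long over the full width. Its axes are those of the slide.
- reader_head: Camera head, grey box 46 x 56 x 62 mm with a black 34 mm lens barrel, on a fixed stand: post 18 mm thick, 304 mm high, 105 mm behind the lens, base 110 x 120 mm. Origin: centre of the lens front, 227 mm above the bench. It looks along its -z, 40 degrees down and somewhat aslant to the robot's side; +z points back up into the head, so a label square to the lens has its normal along +z. y is level.
- plain_slide: Bystander: a slide of the same 76 x 26 x 5 mm size without frosted end or notch, in the other slot of the rack, axes as for slide. Leave it.
- dish: Bystander: closed clear dish, 69 mm square, 15 mm high, origin under its centre.
- tally: Bystander: steel hand counter, 44 mm across, 33 mm high, origin under its centre.
- bottle: Bystander: amber bottle, 44 mm across, 85 mm high, origin under its centre.

How it is judged:
By the outcome, as a careful person would: the job done as asked, in the order asked, and still so for the second after the job is handed in, while the arm keeps its last pose, push and grip.
It also fails if it takes over 64 s, if anything falls off the work surface, if the arm or the gripper's body presses on something with over 40 N, if the wrist force passes 120 N, or if a joint passes its speed limit or range.

## Working session

There is one attempt and no reset: what is moved stays moved. The work goes in short steps, Python scripts to look and compute and a tool call to move; the robot and the scene stay as the last step left them, time stands still between calls to the robot, and variables do not carry over. Pictures are saved under pics/ and viewed, and the job is handed in when it is done.

Besides the shell and the picture viewer there is one more tool, called after "Emit:" by a JSON object that holds its "api" and its "payload". arm_command: Moves the arm, as the interface text tells. Its arguments: {"type":"object","properties":{"slide":{"type":"array","items":{"type":"array","items":{"type":"number"}}},"turn":{"type":"array","items":{"type":"array","items":{"type":"number"}}},"grip":{"type":"array","items":{"type":"number"}},"newtons":{"type":"number"}},"required":["slide","turn","grip"]}

```bash
ls; mkdir -p pics
cat > h.py <<'E'
from workcell import env
import numpy as np, cv2
from scipy.spatial.transform import Rotation as R
def snap(n,f):
    p,d=env.grab_frame(n); cv2.imwrite(f'pics/{f}.png',p[:,:,::-1]); np.save(f'pics/{f}.npy',d); return p,d
def w(n,u,v,d):
    c=env.calibration(n);K=c['K'];T=np.linalg.inv(c['camera_from_world'])
    x=(u-K[0,2])/K[0,0]*d;y=(v-K[1,2])/K[1,1]*d
    return (T@np.array([x,-y,-d,1]))[:3]
def px(n,P):
    c=env.calibration(n);K=c['K'];q=c['camera_from_world']@np.append(P,1)
    return K[0,0]*q[0]/-q[2]+K[0,2],K[1,1]*-q[1]/-q[2]+K[1,2]
def cloud(n,d):
    v,u=np.mgrid[:d.shape[0],:d.shape[1]]
    c=env.calibration(n);K=c['K'];T=np.linalg.inv(c['camera_from_world'])
    x=(u-K[0,2])/K[0,0]*d;y=(v-K[1,2])/K[1,1]*d
    return np.stack([x,-y,-d,np.ones_like(d)],-1)@T.T[:,:3]
E
python3 - <<'E'
from h import *
np.set_printoptions(precision=2,suppress=True)
for n in ['scene','top']:
    snap(n,n+'0'); c=env.calibration(n); print(n,c)
    for l in ['lid','moist_box','lid_hinge','lid_edge','rack','slide','frosted','reader_head','plain_slide','dish','tally','bottle']:
        print(l,[(np.round(x['point']),round(x['p'],2)) for x in env.search_frame(n,l)][:3])
print(env.state())
E
```

```text
pics
scene {'K': array([[474.02,   0.  , 281.73],
       [  0.  , 474.02, 212.64],
       [  0.  ,   0.  ,   1.  ]]), 'camera_from_world': array([[    0.84,     0.54,    -0.01,  -464.58],
       [   -0.39,     0.62,     0.68,   119.83],
       [    0.38,    -0.57,     0.73, -1182.1 ],
       [    0.  ,     0.  ,     0.  ,     1.  ]])}
lid [(array([ 593., -284.,  143.]), 0.58)]
moist_box [(array([ 589., -290.,  126.]), 0.87)]
lid_hinge [(array([ 595., -290.,  129.]), 0.75)]
lid_edge [(array([ 594., -285.,  140.]), 0.94)]
rack [(array([569., 193.,   9.]), 0.6)]
slide [(array([542., 246.,  36.]), 0.69)]
frosted [(array([544., 253.,  32.]), 0.84)]
reader_head [(array([751.,  -3., 265.]), 0.97)]
plain_slide [(array([578., 188.,  35.]), 0.84)]
dish [(array([388., -54.,  16.]), 0.95)]
tally [(array([408.,  73.,  28.]), 0.56)]
bottle [(array([ 743., -184.,   53.]), 0.92)]
top {'K': array([[466.35,   0.  , 278.3 ],
       [  0.  , 466.35, 215.66],
       [  0.  ,   0.  ,   1.  ]]), 'camera_from_world': array([[    0.02,    -1.  ,    -0.  ,    -1.14],
       [    0.98,     0.02,     0.2 ,  -55
[... 359 characters left out ...]
0.]), 0.91)]
slide [(array([539., 250.,  43.]), 0.49)]
frosted []
reader_head [(array([739.,   6., 272.]), 0.93)]
plain_slide []
dish [(array([386., -53.,  20.]), 0.94), (array([573., 188.,  42.]), 0.73)]
tally [(array([398.,  82.,  24.]), 0.48)]
bottle [(array([ 725., -172.,   56.]), 0.68)]
{'time_s': 1.3, 'qpos': array([-64.92,  18.31,  89.64,   0.  ,  72.05,  -1.15]), 'qvel': array([-0.03, -0.14,  0.05, -0.1 , -0.05,  0.08]), 'effort': array([ -0.  , -41.24, -23.22,   0.07,   0.04,  -0.  ]), 'ee_pos': array([ 254.13, -515.79,  221.96]), 'ee_rot': array([119.47,  90.  , -34.3 ]), 'force': array([0.41, 0.12, 0.12]), 'torque': array([-0.01, -0.02,  0.02]), 'gripper_width': 91.04363092998769}
```

View pics/scene0.png

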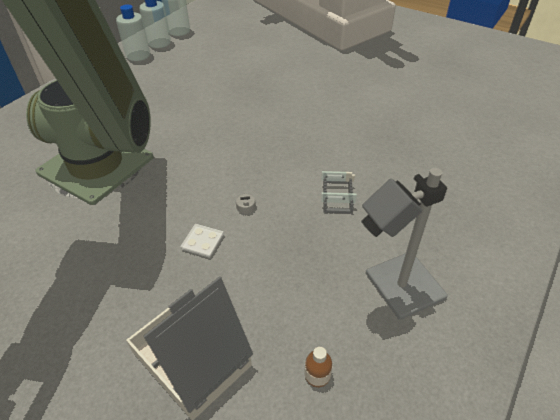

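View pics/top0.png

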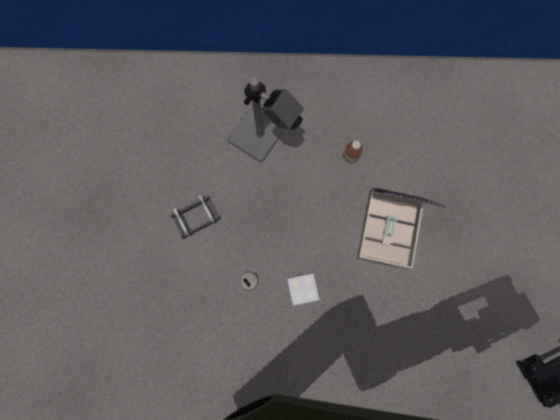

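The scene shows the open lid at about (200,340), the rack at (338,190), the head at (390,205), and the dish, tally and bottle. In the top view the rack is at (196,216) and the box at (391,230). I'll zoom in.

Run:
```python
from h import *
np.set_printoptions(precision=1,suppress=True)
s=cv2.imread('pics/scene0.png');t=cv2.imread('pics/top0.png')
a=cv2.resize(s[160:225,305:375],None,fx=8,fy=8,interpolation=2)
b=cv2.resize(t[185:247,162:230],None,fx=8,fy=8,interpolation=2)
h=min(a.shape[0],b.shape[0]);im=np.hstack([a[:h],b[:h]]);print(im.shape)
cv2.imwrite('pics/z1.png',cv2.resize(im,None,fx=.7,fy=.7,interpolation=3))
a=cv2.resize(s[270:420,120:260],None,fx=2.8,fy=2.8,interpolation=2)
b=cv2.resize(t[180:280,350:450],None,fx=4,fy=4,interpolation=2)
h=400;cv2.imwrite('pics/z2.png',np.hstack([a[:h],b[:h]]))
for n in['scene','top']:
    T=np.linalg.inv(env.calibration(n)['camera_from_world']);print(T[:3,3])
    d=np.load(f'pics/{n}0.npy');P=cloud(n,d)
    if n=='top':
        m=(P[...,2]>25)&(P[...,2]<60)&(P[...,0]>480)&(P[...,0]<660)&(P[...,1]>120)&(P[...,1]<300);print('rack',m.sum());Q=P[m]
        print(cv2.minAreaRect(Q[:,:2].astype(np.float32)),np.unique(np.round(Q[:,2]),return_counts=1))
        m=(P[...,2]>35)&(P[...,2]<50)&(P[...,0]>400)&(P[...,0]<700)&(P[...,1]>-400)&(P[...,1]<-150);Q=P[m]
        r=cv2.minAreaRect(Q[:,:2].astype(np.float32));print('box',r,cv2.boxPoints(r))
    else:
        # lid plane
        m=np.zeros(d.shape,np.uint8);cv2.fillPoly(m,[np.array([[165,325],[215,292],[245,350],[200,395]])],1)
        Q=P[m>0];c=Q.mean(0);print('lid c',c);u,sv,vt=np.linalg.svd(Q-c,full_matrices=False);print(vt,sv/np.sqrt(len(Q)))
```

```text
(496, 1104, 3)
[ 882.3 -495.1  777.2]
lid c [ 599.9 -275.5  138.7]
[[-0.   0.2 -1. ]
 [ 0.3 -0.9 -0.2]
 [ 1.   0.3  0. ]] [55.2 28.  21.2]
[ 332.4    5.4 1172.6]
rack 242
((559.5059204101562, 222.69320678710938), (76.8425064086914, 103.03653717041016), 29.66263198852539) (array([25., 26., 27., 28., 29., 30., 31., 32., 33., 34., 35., 36., 37.,
       38., 39., 40., 41., 42., 43., 44., 45., 46., 47., 48., 49., 50.]), array([ 3, 10,  9, 16, 10, 20, 11, 13,  6,  8,  3,  7,  2,  1,  1,  2,  5,
       14, 17, 18, 20, 20, 14,  7,  4,  1]))
box ((537.5693969726562, -266.90557861328125), (131.18804931640625, 179.78634643554688), 78.80799865722656) [[ 436.7 -313.8]
 [ 613.  -348.7]
 [ 638.5 -220. ]
 [ 462.1 -185.1]]
```

```bash
ls pics
```

```text
scene0.npy
scene0.png
top0.npy
top0.png
z1.png
z2.png
```

View pics/z1.png

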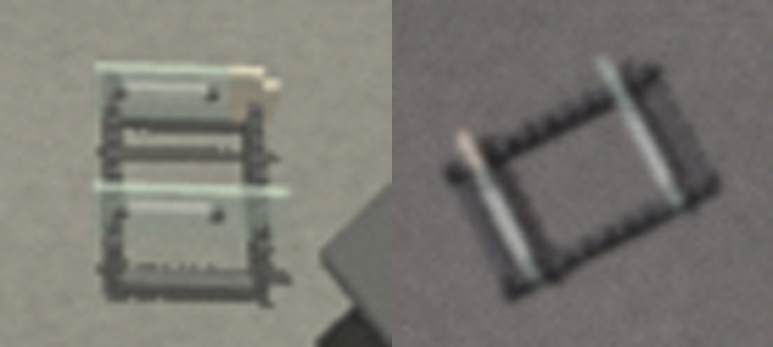

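View pics/z2.png

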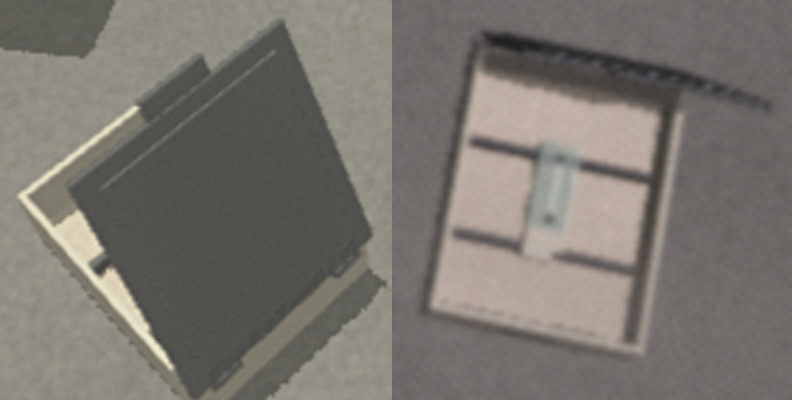

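Zoomed: the slide with the frosted end is the upper one in the scene view. The notch is at its top right, about (270,80) in the crop, so its label face looks at the scene camera. In the top view its frosted end is up and to the left. Next I'll fit exact poses.

Run:
```python
from h import *
np.set_printoptions(precision=2,suppress=True)
Ps=cloud('scene',np.load('pics/scene0.npy'));Pt=cloud('top',np.load('pics/top0.npy'))
# lid
X=np.array([.981,-.194]);Y=np.array([.194,.981]);H=np.array([616,-282.5])
for nm,P in(('scene',Ps),('top',Pt)):
    Q=P.reshape(-1,3);b=(Q[:,:2]-H)@np.stack([X,Y],1);q=np.c_[b,Q[:,2]]
    q=q[(abs(q[:,1])<75)&(q[:,2]>70)&(q[:,0]>-180)&(q[:,0]<40)&(q[:,2]<250)]
    print(nm,len(q),q.min(0),q.max(0))
    if len(q)>50:
        c=np.median(q,0);
        for _ in range(5):
            u,s,v=np.linalg.svd(q-c,full_matrices=False);n=v[2];k=abs((q-c)@n)<4;q=q[k];c=q.mean(0)
        n=n*np.sign(n[0]);print('n',n,c,len(q),'angle',np.arctan2(n[0],n[2]), 'x at z=48.5:',c[0]-(n[2]*(48.5-c[2])+n[1]*(0-c[1]))/n[0])
# slides
Q=Pt.reshape(-1,3);m=(Q[:,2]>39)&(Q[:,2]<52)&(abs(Q[:,0]-560)<80)&(abs(Q[:,1]-222)<80);Q=Q[m]
k=(Q[:,:2]-[559.5,222.7])@np.array([.49,-.87])
for s in(-1,1):
    q=Q[k*s>10];c=q.mean(0);u,sv,v=np.linalg.svd(q[:,:2]-c[:2]);d=v[0]*np.sign(v[0,0]);a=(q[:,:2]-c[:2])@d
    print(s,len(q),c,np.degrees(np.arctan2(d[1],d[0])),a.min(),a.max(),c[:2]+d*(a.min()+a.max())/2)
Q=Ps.reshape(-1,3);m=(Q[:,2]>20)&(Q[:,2]<52)&(abs(Q[:,0]-560)<80)&(abs(Q[:,1]-222)<80);Q=Q[m]
k=(Q[:,:2]-[559.5,222.7])@np.array([.49,-.87])
for s in(-1,1):
    q=Q[(k*s>20)&(Q[:,2]>36)];c=q.mean(0);u,sv,v=np.linalg.svd(q[:,:2]-c[:2]);d=v[0]*np.sign(v[0,0]);a=(q[:,:2]-c[:2])@d
    print('sc',s,len(q),c,np.degrees(np.arctan2(d[1],d[0])),a.min(),a.max(),c[:2]+d*(a.min()+a.max())/2)
# head
Q=Ps.reshape(-1,3);m=(Q[:,2]>150)&(abs(Q[:,0]-740)<120)&(abs(Q[:,1])<120);print('head sc',m.sum(),Q[m].min(0),Q[m].max(0))
Q=Pt.reshape(-1,3);m=(Q[:,2]>150)&(abs(Q[:,0]-740)<120)&(abs(Q[:,1])<120);print('head top',m.sum(),Q[m].min(0),Q[m].max(0))
print(R.from_euler('xyz',env.state()['ee_rot'],degrees=True).as_matrix())
s=cv2.imread('pics/scene0.png');t=cv2.imread('pics/top0.png')
a=cv2.resize(s[155:330,350:460],None,fx=3.4,fy=3.4,interpolation=2)
b=cv2.resize(t[65:170,215:315],None,fx=4,fy=4,interpolation=2)
h=420;cv2.imwrite('pics/z3.png',np.hstack([cv2.resize(s[165:315,350:450],None,fx=4,fy=4,interpolation=2)[:420],b[:h]]))
```

```text
scene 7318 [-54.18 -67.45  70.05] [  5.78  66.91 226.4 ]
n [ 0.94 -0.    0.33] [-23.13  -4.02 149.23] 7282 angle 1.2367100837655742 x at z=48.5: 11.855311851727482
top 309 [-54.11 -66.25  70.62] [  3.8   67.35 229.28]
n [0.94 0.01 0.34] [-34.83   7.12 181.57] 285 angle 1.2220468996734222 x at z=48.5: 13.604868472978097
-1 64 [538.22 250.68  44.73] 29.847042419254 -32.87526308385394 35.56813182877977 [539.39 251.35]
1 59 [576.78 192.31  44.7 ] 29.622783527422893 -37.31880750236013 37.032077903425 [576.66 192.24]
sc -1 114 [541.79 250.9   41.1 ] 29.028529582059896 -33.59501803463804 40.411668074813264 [544.77 252.55]
sc 1 141 [578.76 191.17  41.11] 30.138981912387965 -36.28875137414518 36.564034563578595 [578.88 191.24]
head sc 3538 [707.23 -37.05 150.03] [807.13  86.77 306.35]
head top 1713 [706.76 -35.2  150.48] [798.57  88.57 307.55]
[[ 0.    0.44 -0.9 ]
 [-0.   -0.9  -0.44]
 [-1.    0.   -0.  ]]
```

View pics/z3.png

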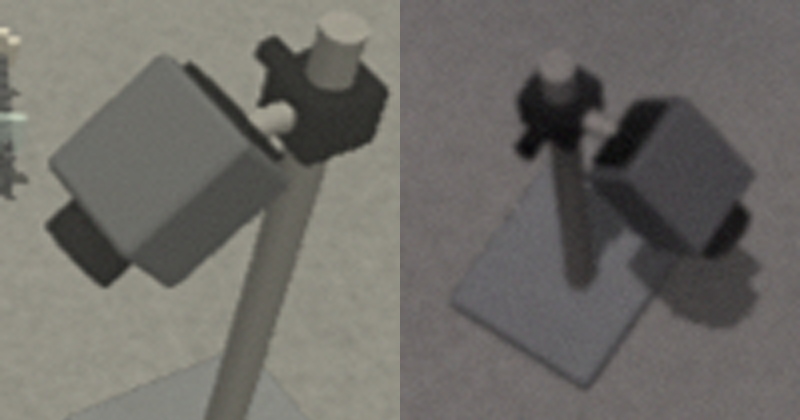

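```bash
cat > head.py <<'E'
from h import *
np.set_printoptions(precision=3,suppress=True)
rng=np.random.default_rng(0)
res={}
for n in('scene','top'):
    P=cloud(n,np.load(f'pics/{n}0.npy'));Q=P.reshape(-1,3)
    m=(Q[:,2]>170)&(Q[:,0]>690)&(Q[:,0]<830)&(Q[:,1]<45)&(Q[:,1]>-60);q=Q[m]
    for i in range(3):
        best=None
        for _ in range(1500):
            a=q[rng.choice(len(q),3,False)];nn=np.cross(a[1]-a[0],a[2]-a[0]);l=np.linalg.norm(nn)
            if l<150:continue
            nn/=l;k=abs((q-a[0])@nn)<1.5
            if best is None or k.sum()>best.sum():best=k
        p=q[best];c=p.mean(0);v=np.linalg.svd(p-c,full_matrices=False)[2];nn=v[2]*np.sign(v[2,2]+1e-9)
        e=(p-c)@v.T
        print(n,len(p),'c',c,'n',nn,'elev',np.degrees(np.arcsin(nn[2])),'az',np.degrees(np.arctan2(nn[1],nn[0])),'ext',np.ptp(e,axis=0)[:2])
        q=q[~best]
    m=(Q[:,2]>290)&(Q[:,0]>690)&(Q[:,0]<850)&(Q[:,1]<120)&(Q[:,1]>20);print('post top',Q[m].mean(0),m.sum(),Q[m].max(0))
    m=(Q[:,2]>4)&(Q[:,2]<25)&(Q[:,0]>620)&(Q[:,0]<950)&(Q[:,1]<200)&(Q[:,1]>-120);r=cv2.minAreaRect(Q[m][:,:2].astype(np.float32));print('base',r,m.sum())
E
python3 head.py
```

```text
scene 1073 c [742.082  -5.321 274.302] n [-0.341 -0.546  0.766] elev 49.952881977415956 az -122.01087609062193 ext [63.281 57.801]
scene 577 c [771.506  -7.327 258.563] n [ 0.843 -0.538  0.011] elev 0.657409445364312 az -32.51846429471551 ext [60.544 46.097]
scene 163 c [738.052 -13.052 258.656] n [-0.094 -0.688  0.72 ] elev 46.045649484406816 az -97.80679062655469 ext [81.444 54.609]
post top [774.735  53.276 297.853] 215 [794.111  76.048 306.352]
base ((778.6732788085938, 5.4752960205078125), (260.2034912109375, 234.99267578125), 71.313720703125) 2815
top 464 c [740.087  -3.371 275.831] n [-0.344 -0.541  0.768] elev 50.16444476121077 az -122.43334033801041 ext [65.698 61.087]
top 183 c [723.88   22.753 261.036] n [-0.848  0.53   0.004] elev 0.2150694455916295 az 147.99323547711086 ext [65.834 43.826]
top 133 c [760.706  29.876 281.96 ] n [0.405 0.623 0.669] elev 41.979620212029275 az 56.98571855276357 ext [48.998 44.264]
post top [764.439  49.396 298.172] 150 [793.781  74.95  307.549]
base ((784.2119140625, 40.18449401855469), (318.5865783691406, 328.54315185546875), 89.78998565673828) 2403
```

```bash
cat >> h.py <<'E'
def rel(pos,M=None):
    s=env.state();A=R.from_euler('xyz',s['ee_rot'],degrees=True).as_matrix()
    M=A if M is None else M
    return A.T@(np.array(pos)-s['ee_pos'])/10, R.from_matrix(A.T@M).as_rotvec()
XB=np.array([np.cos(np.radians(-11.2)),np.sin(np.radians(-11.2)),0])
ML=np.stack([[0,0,-1],XB,np.cross([0,0,-1],XB)],1)
HB=np.array([625,-284.5,0])
E
python3 - <<'E'
from h import *
print(rel(HB+XB*45+[0,0,305],ML))
E
```

```text
(array([ -8.30316779,  -1.61983796, -47.06377593]), array([-9.17503098e-01, -2.04680861e-06, -3.67984895e-05]))
```

Emit:
{"api": "arm_command", "payload": {"slide": [[-4, 0, -4], [-8.3, -0.4, -10], [-8.3, -1, -16], [-8.3, -1.6, -24], [-8.3, -1.6, -32], [-8.3, -1.6, -40], [-8.3, -1.6, -47.1], [-8.3, -1.6, -47.1], [-8.3, -1.6, -47.1], [-8.3, -1.6, -47.1], [-8.3, -1.6, -47.1], [-8.3, -1.6, -47.1], [-8.3, -1.6, -47.1], [-8.3, -1.6, -47.1], [-8.3, -1.6, -47.1], [-8.3, -1.6, -47.1]], "turn": [[-0.1, 0, 0], [-0.2, 0, 0], [-0.3, 0, 0], [-0.4, 0, 0], [-0.5, 0, 0], [-0.6, 0, 0], [-0.7, 0, 0], [-0.8, 0, 0], [-0.918, 0, 0], [-0.918, 0, 0], [-0.918, 0, 0], [-0.918, 0, 0], [-0.918, 0, 0], [-0.918, 0, 0], [-0.918, 0, 0], [-0.918, 0, 0]], "grip": [255, 255, 255, 255, 255, 255, 255, 255, 255, 255, 255, 255, 255, 255, 255, 255], "newtons": 20}}

```text
time_s: 2.63
ee_pos: [668.5, -294.2, 305.3]
ee_rot: [-17.2, 90.0, -118.5]
force: [-0.9, -0.2, -0.9]
gripper_width: 0.7
```

Run:
```python
from h import *
np.set_printoptions(precision=2,suppress=True)
print(env.state()['qpos'],env.state()['gripper_width'])
p0,r0=rel(HB+XB*45+[0,0,305],ML);print(p0,r0)
snap('scene','scene1')
tgt=[(40,194)]
for a in np.linspace(1.3,0,14):
    g=4+13.5*np.sin(a)
    tgt.append((-150*np.cos(a)+g*np.sin(a), 44.5+150*np.sin(a)+g*np.cos(a)+8))
for x,z in tgt: print(np.round(rel(HB+XB*x+[0,0,z],ML)[0],2))
```

```text
[-24.64  31.89  56.    -0.03  92.12 -13.39] 0.7013052511405128
[ 0.03  0.04 -0.1 ] [-0.  0.  0.]
[11.16 -0.45 -0.13]
[10.4  -6.82 -0.12]
[10.72 -8.34 -0.12]
[11.21 -9.82 -0.11]
[ 11.85 -11.26  -0.11]
[ 12.65 -12.63  -0.11]
[ 13.59 -13.92  -0.11]
[ 14.67 -15.1   -0.11]
[ 15.88 -16.17  -0.11]
[ 17.19 -17.11  -0.11]
[ 18.61 -17.9   -0.11]
[ 20.11 -18.54  -0.11]
[ 21.67 -19.02  -0.11]
[ 23.27 -19.32  -0.11]
[ 24.9  -19.45  -0.11]
```

View pics/scene1.png

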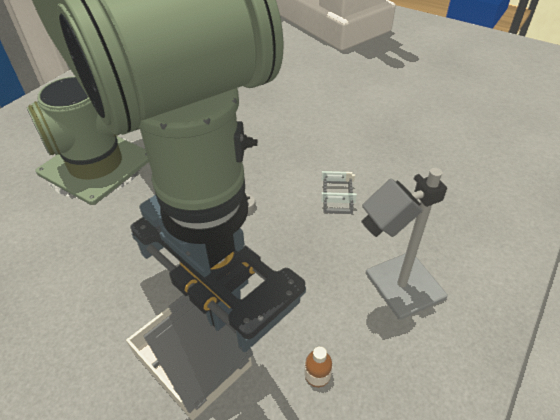

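The gripper is behind and above the open lid, near (240,300) in the picture. Now I'll descend and sweep.

Emit:
{"api": "arm_command", "payload": {"slide": [[4, 0, -0.1], [8, -0.2, -0.1], [10.4, -0.5, -0.1], [10.4, -3, -0.1], [10.4, -5, -0.1], [10.4, -6.8, -0.1], [10.7, -8.3, -0.1], [11.2, -9.8, -0.1], [11.9, -11.3, -0.1], [12.7, -12.6, -0.1], [13.6, -13.9, -0.1], [14.7, -15.1, -0.1], [15.9, -16.2, -0.1], [17.2, -17.1, -0.1], [18.6, -17.9, -0.1], [20.1, -18.5, -0.1], [21.7, -19, -0.1]], "turn": [[0, 0, 0], [0, 0, 0], [0, 0, 0], [0, 0, 0], [0, 0, 0], [0, 0, 0], [0, 0, 0], [0, 0, 0], [0, 0, 0], [0, 0, 0], [0, 0, 0], [0, 0, 0], [0, 0, 0], [0, 0, 0], [0, 0, 0], [0, 0, 0], [0, 0, 0]], "grip": [255, 255, 255, 255, 255, 255, 255, 255, 255, 255, 255, 255, 255, 255, 255, 255, 255]}}

```text
time_s: 4.1
ee_pos: [482.2, -256.4, 88.7]
ee_rot: [68.4, 89.9, -32.9]
force: [1.2, -0.2, 0.2]
gripper_width: 0.4
```

Run:
```python
from h import *
snap('scene','scene2')
print(env.state()['force'])
for z in (60,56,54,52,50):print(np.round(rel(HB+XB*-150+[0,0,z],ML)[0],2))
```

```text
[-2.25643073  0.52558959 -1.50371764]
[ 2.54 -0.13  0.07]
[ 2.94 -0.13  0.07]
[ 3.14 -0.12  0.07]
[ 3.34 -0.12  0.07]
[ 3.54 -0.12  0.07]
```

View pics/scene2.png

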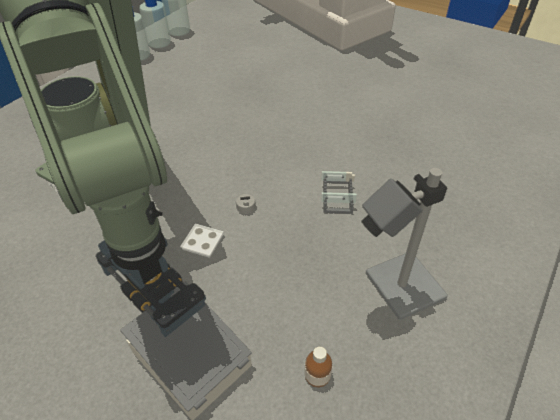

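The lid is nearly down, at about (190,340). Next I'll press it shut.

Emit:
{"api": "arm_command", "payload": {"slide": [[1, 0, 0], [2, -0.1, 0], [2.6, -0.1, 0], [2.9, -0.1, 0], [3.1, -0.1, 0], [3.3, -0.1, 0], [3.3, -0.1, 0]], "turn": [[0, 0, 0], [0, 0, 0], [0, 0, 0], [0, 0, 0], [0, 0, 0], [0, 0, 0], [0, 0, 0]], "grip": [255, 255, 255, 255, 255, 255, 255]}}

```text
time_s: 4.73
ee_pos: [482.5, -255.4, 56.6]
ee_rot: [28.0, 90.0, -73.2]
force: [-3.4, 1.0, 11.3]
gripper_width: 0.1
```

```bash
cat >> h.py <<'E'
th=np.radians(29.7);DS=np.array([np.cos(th),np.sin(th),0]);NS=np.array([np.sin(th),-np.cos(th),0])
SC=np.array([543.4,252.7,0])
MG=np.stack([[0,0,-1],NS,np.cross([0,0,-1],NS)],1)
GP=SC-DS*8
E
python3 - <<'E'
from h import *
np.set_printoptions(precision=2,suppress=True)
print(env.state()['qpos'])
for z in(150,):
    print(rel(GP+[0,0,z],MG))
E
```

```text
[-29.09  24.79 106.34  -0.03  48.85 -17.92]
(array([ -9.36,  -4.46, -50.5 ]), array([ 0.86,  0.  , -0.  ]))
```

Emit:
{"api": "arm_command", "payload": {"slide": [[0.1, 0, 0], [0.1, 0, 0], [-4, 0, 0], [-8, 0, 0], [-12, 0, 0]], "turn": [[0, 0, 0], [0, 0, 0], [0, 0, 0], [0, 0, 0], [0, 0, 0]], "grip": [255, 255, 255, 255, 255]}}

```text
time_s: 5.15
ee_pos: [482.3, -255.1, 176.5]
ee_rot: [-125.3, 90.0, 133.5]
force: [0.4, -1.8, -0.2]
gripper_width: 0.5
```

Run:
```python
from h import *
np.set_printoptions(precision=2,suppress=True)
print(rel(GP+[0,0,170],MG),env.state()['ee_pos'])
```

```text
(array([  0.66,  -4.45, -50.47]), array([ 0.86, -0.  ,  0.  ])) [ 482.35 -255.07  176.52]
```

Emit:
{"api": "arm_command", "payload": {"slide": [[-3, 0, -3], [-3, -0.5, -7], [-3, -1, -11], [-3, -1.5, -15], [-3, -2, -19], [-3, -2.5, -23], [-3, -3, -27], [-3, -3.5, -31], [-3, -4, -35], [-3, -4.4, -39], [-2, -4.4, -43], [-1, -4.4, -47], [0.7, -4.4, -50.5], [0.7, -4.4, -50.5], [0.7, -4.4, -50.5], [0.7, -4.4, -50.5], [0.7, -4.4, -50.5]], "turn": [[0.05, 0, 0], [0.1, 0, 0], [0.2, 0, 0], [0.3, 0, 0], [0.4, 0, 0], [0.5, 0, 0], [0.6, 0, 0], [0.7, 0, 0], [0.8, 0, 0], [0.856, 0, 0], [0.856, 0, 0], [0.856, 0, 0], [0.856, 0, 0], [0.856, 0, 0], [0.856, 0, 0], [0.856, 0, 0], [0.856, 0, 0]], "grip": [140, 140, 140, 140, 140, 140, 140, 140, 140, 140, 140, 140, 140, 140, 140, 140, 140]}}

```text
time_s: 6.57
ee_pos: [537.3, 247.7, 168.7]
ee_rot: [150.1, 89.9, -0.2]
force: [1.0, 0.3, -0.5]
gripper_width: 41.3
```

Run:
```python
from h import *
np.set_printoptions(precision=2,suppress=True)
p,d=snap('top','top3');s,ds=snap('scene','scene3')
P=cloud('scene',ds);Q=P.reshape(-1,3);q=(Q-HB);b=np.c_[q@XB,q@np.array([.194,.981,0]),Q[:,2]]
k=(b[:,0]>-200)&(b[:,0]<20)&(abs(b[:,1])<60)&(b[:,2]>30)&(b[:,2]<120);b=b[k]
A=np.c_[b,np.ones(len(b))][:,[0,1,3]];print('lid plane z=',np.linalg.lstsq(A,b[:,2],rcond=None)[0],len(b),np.percentile(b[:,2],[2,50,98]))
for u in ('slide','frosted','plain_slide'):
  for c in('scene','top'):print(u,c,[(np.round(x['point']),round(x['p'],2)) for x in env.search_frame(c,u)][:2])
st=env.state();print(st['qpos'],st['gripper_width'],rel(GP+[0,0,170],MG))
cv2.imwrite('pics/z4.png',np.hstack([cv2.resize(s[150:235,290:390],None,fx=4,fy=4,interpolation=2),cv2.resize(p[175:260,150:250],None,fx=4,fy=4,interpolation=2)])[:,:,::-1])
```

```text
lid plane z= [-0.01  0.   48.7 ] 7325 [43.79 49.76 52.6 ]
slide scene [(array([543., 248.,  33.]), 0.74), (array([ 538., -272.,   46.]), 0.53)]
slide top [(array([525., 238.,  44.]), 0.51)]
frosted scene [(array([542., 253.,  35.]), 0.63)]
frosted top []
plain_slide scene [(array([576., 189.,  32.]), 0.69)]
plain_slide top []
[23.69 21.94 92.16 -0.   65.87 83.95] 41.326628828149126 (array([-0.18, -0.08,  0.04]), array([ 0., -0., -0.]))
```

View pics/z4.png

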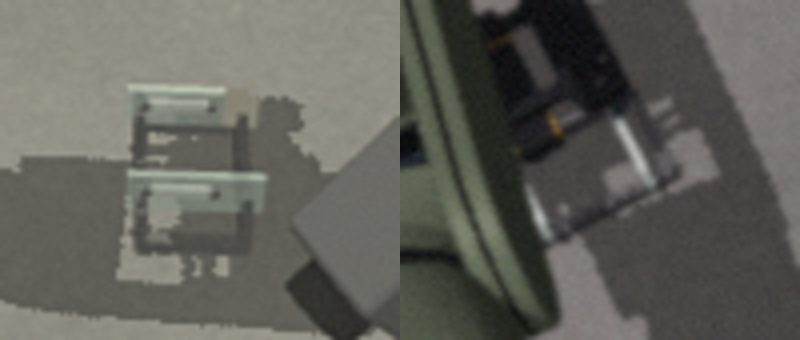

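View pics/scene3.png

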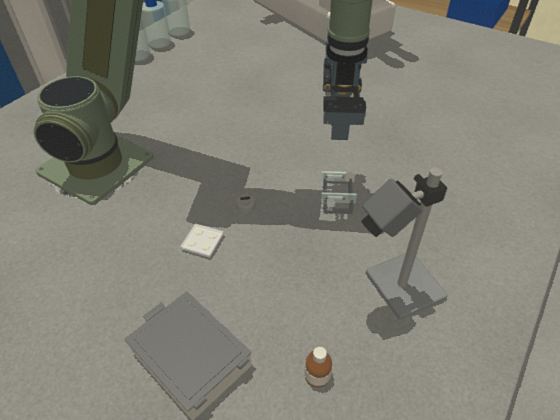

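Run:
```python
from h import *
np.set_printoptions(precision=4,suppress=True)
d=np.load('pics/scene3.npy');P=cloud('scene',d);Q=P.reshape(-1,3);q=(Q-HB);b=np.c_[q@XB,q@np.array([.194,.981,0]),Q[:,2]]
k=(b[:,0]>-160)&(b[:,0]<-25)&(abs(b[:,1])<50)&(b[:,2]>40)&(b[:,2]<60);L=b[k]
def fit(b):
    A=np.c_[b[:,0],b[:,1],np.ones(len(b))]
    c=np.linalg.lstsq(A,b[:,2],rcond=None)[0];return c,np.std(b[:,2]-A@c),len(b)
print('lid',fit(L))
k=(b[:,0]>-500)&(b[:,0]<250)&(abs(b[:,1])<250)&(abs(b[:,2])<5);print('bench',fit(b[k]))
```

```text
lid (array([ 0.0001, -0.0004, 50.2074]), np.float64(1.2437880420485516), 4443)
bench (array([-0.0002, -0.0008, -0.292 ]), np.float64(1.3573352909377139), 57121)
```

The lid is flat to within 0.001 rad. Now I'll descend on the slide and grip it.

Emit:
{"api": "arm_command", "payload": {"slide": [[4, -0.1, 0], [8, -0.1, 0], [11, -0.1, 0], [13, -0.1, 0], [14.2, -0.1, 0], [14.7, -0.1, 0], [14.7, -0.1, 0]], "turn": [[0, 0, 0], [0, 0, 0], [0, 0, 0], [0, 0, 0], [0, 0, 0], [0, 0, 0], [0, 0, 0]], "grip": [140, 140, 140, 140, 140, 140, 140]}}

```text
time_s: 7.55
ee_pos: [535.9, 249.1, 19.8]
ee_rot: [-3.9, 89.9, -154.1]
force: [0.3, -0.4, -0.8]
gripper_width: 41.3
```

Run:
```python
from h import *
s,ds=snap('scene','scene4')
print(env.state()['force'])
cv2.imwrite('pics/z5.png',cv2.resize(s[110:240,280:400],None,fx=4.5,fy=4.5,interpolation=2)[:,:,::-1])
```

```text
[-1.20085373  0.11993055  0.43031617]
```

View pics/z5.png

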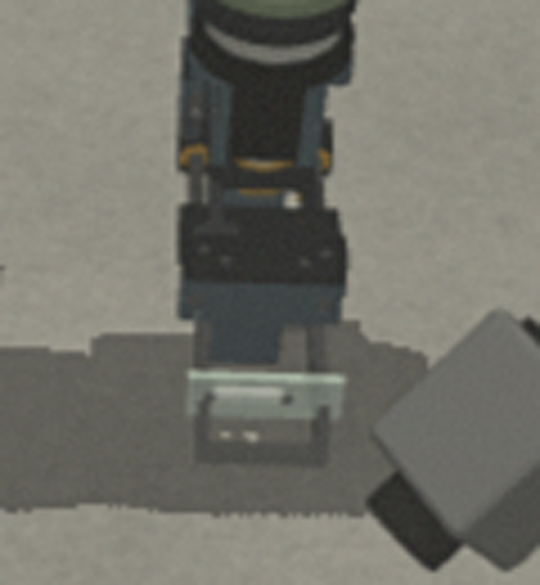

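Emit:
{"api": "arm_command", "payload": {"slide": [[0, 0, 0], [0, 0, 0], [0, 0, 0], [0, 0, 0], [0, 0, 0], [0, 0, 0], [0, 0, 0], [0, 0, 0]], "turn": [[0, 0, 0], [0, 0, 0], [0, 0, 0], [0, 0, 0], [0, 0, 0], [0, 0, 0], [0, 0, 0], [0, 0, 0]], "grip": [255, 255, 255, 255, 255, 255, 255, 255], "newtons": 12}}

```text
time_s: 8.27
ee_pos: [536.6, 249.7, 21.3]
ee_rot: [-168.7, 90.0, 41.1]
force: [-0.6, 1.2, 3.1]
gripper_width: 5.0
```

Emit:
{"api": "arm_command", "payload": {"slide": [[-0.5, 0, 0], [-1.5, 0, 0], [-3, 0, 0], [-5, 0, 0], [-8, 0, 0], [-12, 0, 0], [-16, 0, 0], [-19, 0, 0], [-19, 0, 0]], "turn": [[0, 0, 0], [0, 0, 0], [0, 0, 0], [0, 0, 0], [0, 0, 0], [0, 0, 0], [0, 0, 0], [0, 0, 0], [0, 0, 0]], "grip": [255, 255, 255, 255, 255, 255, 255, 255, 255], "newtons": 15}}

```text
time_s: 9.02
ee_pos: [540.1, 250.9, 219.5]
ee_rot: [172.7, 89.1, 22.5]
force: [1.2, 0.5, 0.7]
gripper_width: 4.8
```

Run:
```python
from h import *
np.set_printoptions(precision=2,suppress=True)
s,ds=snap('scene','scene5');st=env.state();print(st['gripper_width'],st['qpos'],st['force'])
cv2.imwrite('pics/z6.png',cv2.resize(s[60:220,270:400],None,fx=3.7,fy=3.7,interpolation=2)[:,:,::-1])
A=R.from_euler('xyz',st['ee_rot'],degrees=True).as_matrix()
for l in ('slide','frosted'):print(l,[(np.round(x['point']),round(x['p'],2),A.T@(x['point']-st['ee_pos'])) for x in env.search_frame('scene',l)][:2])
# expected frosted
print(st['ee_pos'],'exp frosted px',px('scene',st['ee_pos']+A@[-10.5,2.5,-36] ))
# where slide points in tool frame: y_s = -tool z ? 
print(A.T@DS,A.T@NS)
```

```text
5.1455821425941535 [23.82 19.95 88.09 -0.02 71.42 84.05] [ 0.03 -0.64 -0.99]
slide [(array([561., 258., 226.]), 0.7, array([-10.26,   4.53, -23.27])), (array([ 549., -278.,   52.]), 0.34, array([161.85, 463.3 , 255.22]))]
frosted [(array([566., 263., 230.]), 0.74, array([-13.3 ,   2.21, -30.5 ]))]
[538.55 250.21 215.91] exp frosted px (np.float64(359.78725996627384), np.float64(105.17561104188924))
[ 0.01  0.   -1.  ] [0. 1. 0.]
```

View pics/z6.png

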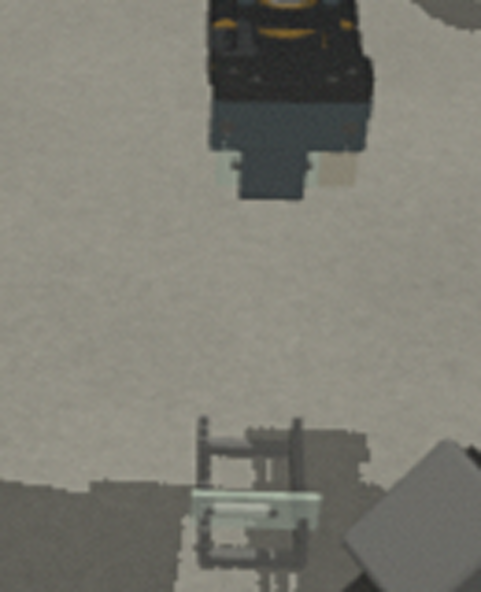

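```bash
cat >> h.py <<'E'
az=np.radians(57.8);e=np.radians(40)
h3=np.array([np.cos(az),np.sin(az),0])
RR=np.cos(e)*h3+np.sin(e)*np.array([0,0,1])
TX=np.sin(e)*h3-np.cos(e)*np.array([0,0,1])
LENS=np.array([729.6,-22.7,227]);F=LENS-120*RR
MT=np.stack([TX,RR,np.cross(TX,RR)],1)
OFF=np.array([-9.7,2.5,-35])
E
python3 - <<'E'
from h import *
np.set_printoptions(precision=3,suppress=True)
TCP=F-MT@OFF;print('F',F,'TCP',TCP,MT)
yaw=R.from_euler('z',60,degrees=True).as_matrix()
print(rel([500,0,270],yaw@MG))
W2=TCP-60*RR-80*TX;print(W2)
s=env.state();A=R.from_euler('xyz',s['ee_rot'],degrees=True).as_matrix();B=yaw@MG
print(B.T@(W2-np.array([500,0,270]))/10,R.from_matrix(B.T@MT).as_rotvec())
E
```

```text
F [ 680.615 -100.487  149.865] TCP [ 712.534 -115.482  140.828] [[ 0.343  0.408  0.846]
 [ 0.544  0.648 -0.533]
 [-0.766  0.643  0.   ]]
(array([-5.881, 19.835, 15.52 ]), array([-1.046,  0.   , -0.   ]))
[ 660.639 -197.889  163.544]
[10.646 16.167 19.705] [-0.971  0.353  0.636]
```

Emit:
{"api": "arm_command", "payload": {"slide": [[-1, 1, 1], [-2, 2.5, 2], [-3, 4, 3.2], [-4, 6, 4.8], [-5, 8, 6.4], [-6, 10, 8], [-6, 12, 9.6], [-6, 14, 11], [-6, 16, 12.5], [-6, 18, 14], [-6, 19.8, 15.5], [-6, 19.8, 15.5], [-6, 19.8, 15.5]], "turn": [[-0.1, 0, 0], [-0.2, 0, 0], [-0.3, 0, 0], [-0.4, 0, 0], [-0.5, 0, 0], [-0.6, 0, 0], [-0.7, 0, 0], [-0.8, 0, 0], [-0.9, 0, 0], [-1, 0, 0], [-1.047, 0, 0], [-1.047, 0, 0], [-1.047, 0, 0]], "grip": [255, 255, 255, 255, 255, 255, 255, 255, 255, 255, 255, 255, 255]}}

```text
time_s: 10.25
ee_pos: [499.5, -0.1, 269.3]
ee_rot: [-94.0, 89.8, 175.6]
force: [-0.2, -0.8, 0.3]
gripper_width: 5.1
```

Run:
```python
from h import *
np.set_printoptions(precision=3,suppress=True)
TCP=F-MT@OFF;W2=TCP-60*RR-80*TX
print(env.state()['qpos'],env.state()['gripper_width']);print(rel(W2,MT))
```

```text
[-1.338  9.948 94.177  0.011 76.077 -0.945] 5.1053200580170355
(array([10.517, 16.292, 19.67 ]), array([-0.974,  0.352,  0.639]))
```

Emit:
{"api": "arm_command", "payload": {"slide": [[0, 1.6, 2], [0, 3.2, 4], [0, 4.9, 6], [0, 6.5, 8], [1, 8.1, 10], [2.5, 9.8, 12], [4, 11.4, 14], [6, 13, 16], [8, 14.6, 18], [9.5, 16.3, 19.7], [10.5, 16.3, 19.7], [10.5, 16.3, 19.7], [10.5, 16.3, 19.7], [10.5, 16.3, 19.7], [10.5, 16.3, 19.7]], "turn": [[-0.097, 0.035, 0.064], [-0.195, 0.07, 0.128], [-0.292, 0.106, 0.192], [-0.39, 0.141, 0.256], [-0.487, 0.176, 0.32], [-0.584, 0.211, 0.383], [-0.682, 0.246, 0.447], [-0.779, 0.282, 0.511], [-0.877, 0.317, 0.575], [-0.974, 0.352, 0.639], [-0.974, 0.352, 0.639], [-0.974, 0.352, 0.639], [-0.974, 0.352, 0.639], [-0.974, 0.352, 0.639], [-0.974, 0.352, 0.639]], "grip": [255, 255, 255, 255, 255, 255, 255, 255, 255, 255, 255, 255, 255, 255, 255]}}

```text
time_s: 11.5
ee_pos: [663.0, -195.4, 168.0]
ee_rot: [89.5, 49.9, 57.7]
force: [-0.3, -1.0, -0.1]
gripper_width: 5.0
```

Run:
```python
from h import *
np.set_printoptions(precision=3,suppress=True)
TCP=F-MT@OFF;W2=TCP-60*RR-80*TX
st=env.state();print(st['qpos'],st['gripper_width'],st['force']);print(rel(W2,MT),rel(TCP,MT)[0])
A=R.from_euler('xyz',st['ee_rot'],degrees=True).as_matrix()
s,d=snap('scene','scene6');p,d2=snap('top','top6')
for c in('scene','top'):
  for l in ('slide','frosted'):print(c,l,[(np.round(x['point']),round(x['p'],2),A.T@(x['point']-st['ee_pos'])) for x in env.search_frame(c,l)][:2])
print(px('scene',st['ee_pos']+A@OFF),px('top',st['ee_pos']+A@OFF),px('scene',LENS),px('top',LENS))
```

```text
[ -35.163   31.87    87.116   43.176   69.937 -112.014] 5.040458133502994 [-0.303 -0.986 -0.095]
(array([ 0.12 , -0.542, -0.074]), array([ 0.006,  0.001, -0.001])) [ 8.126  5.45  -0.047]
scene slide [(array([ 679., -217.,  175.]), 0.44, array([-12.001,  -2.914,  25.065]))]
scene frosted [(array([ 678., -211.,  176.]), 0.7, array([-9.435,  1.261, 20.747])), (array([412.,  74.,  24.]), 0.62, array([ 169.991,  -18.61 , -356.394]))]
top slide [(array([ 635., -184.,  180.]), 0.49, array([-12.655,   3.125, -29.754]))]
top frosted [(array([ 633., -187.,  172.]), 0.47, array([ -9.19 ,  -3.79 , -29.412]))]
(np.float64(258.9674516931996), np.float64(290.72252365430677)) (np.float64(365.9766074976053), np.float64(174.96927340578654)) (np.float64(368.7060979802172), np.float64(228.3073103133828)) (np.float64(296.37790630620697), np.float64(122.66085950248613))
```

View pics/scene6.png

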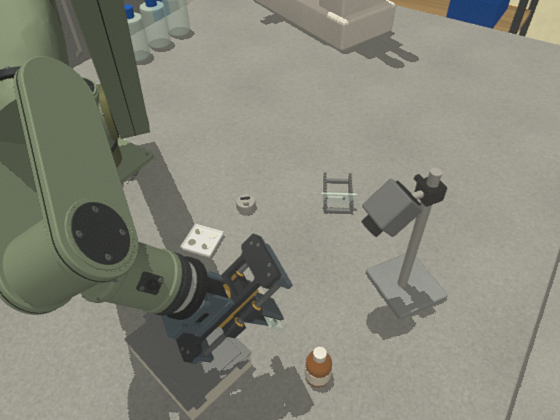

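View pics/top6.png

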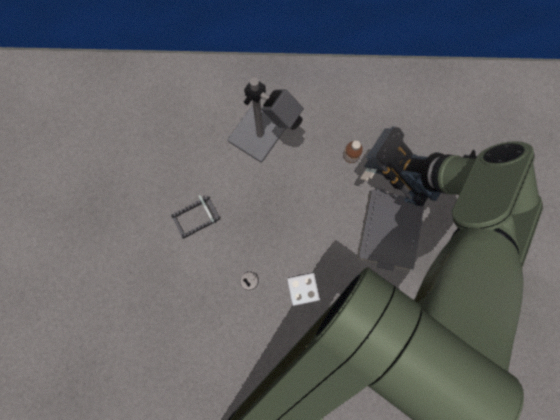

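Emit:
{"api": "arm_command", "payload": {"slide": [[1.5, 1, 0], [3, 2, 0], [4.5, 3, 0], [6, 4, 0], [7, 4.8, 0], [8.1, 5.4, 0], [8.1, 5.4, 0], [8.1, 5.4, 0], [8.1, 5.4, 0], [8.1, 5.4, 0], [8.1, 5.4, 0], [8.1, 5.4, 0]], "turn": [[0, 0, 0], [0, 0, 0], [0, 0, 0], [0, 0, 0], [0, 0, 0], [0, 0, 0], [0, 0, 0], [0, 0, 0], [0, 0, 0], [0, 0, 0], [0, 0, 0], [0, 0, 0]], "grip": [255, 255, 255, 255, 255, 255, 255, 255, 255, 255, 255, 255]}}

```text
time_s: 12.8
ee_pos: [712.2, -118.5, 139.0]
ee_rot: [89.7, 49.9, 57.7]
force: [-0.2, -0.2, 0.1]
gripper_width: 4.8
```

```bash
cat > chk.py <<'E'
from h import *
import sys
t=sys.argv[1]
np.set_printoptions(precision=3,suppress=True)
TCP=F-MT@OFF
for i in range(3):print(rel(TCP,MT))
st=env.state();print(st['qpos'],st['gripper_width'],st['force'])
A=R.from_euler('xyz',st['ee_rot'],degrees=True).as_matrix()
s,d=snap('scene','scene'+t);p,d2=snap('top','top'+t)
for i in range(2):print(rel(TCP,MT))
for c in('scene','top'):
  for l in ('slide','frosted'):print(c,l,[(np.round(x['point']),round(x['p'],2),A.T@(x['point']-st['ee_pos'])) for x in env.search_frame(c,l)][:2])
print(px('scene',st['ee_pos']+A@OFF),px('top',st['ee_pos']+A@OFF))
u,v=map(int,px('top',st['ee_pos']+A@OFF));print(u,v)
a=cv2.resize(p[v-40:v+40,u-50:u+50],None,fx=4,fy=4,interpolation=2)
u,v=map(int,px('scene',st['ee_pos']+A@OFF));print(u,v)
b=cv2.resize(s[v-40:v+40,u-50:u+50],None,fx=4,fy=4,interpolation=2)
cv2.imwrite(f'pics/zz{t}.png',np.hstack([a,b])[:,:,::-1])
E
python3 chk.py 7
```

```text
(array([ 0.037,  0.332, -0.129]), array([ 0.004,  0.001, -0.001]))
(array([ 0.037,  0.332, -0.129]), array([ 0.004,  0.001, -0.001]))
(array([ 0.037,  0.332, -0.129]), array([ 0.004,  0.001, -0.001]))
[ -27.328   33.739   88.323   46.027   63.017 -109.008] 4.815323214796962 [-0.219 -0.185  0.074]
(array([ 0.016,  0.323, -0.115]), array([ 0.004,  0.001, -0.001]))
(array([ 0.016,  0.323, -0.115]), array([ 0.004,  0.001, -0.001]))
scene slide [(array([ 729., -144.,  151.]), 0.41, array([-17.167,  -1.436,  27.89 ]))]
scene frosted []
top slide []
top frosted [(array([ 679., -106.,  143.]), 0.66, array([ -7.97 ,  -2.871, -34.516]))]
(np.float64(312.39744361655494), np.float64(280.57387643963784)) (np.float64(329.92432606558486), np.float64(157.20993031069557))
329 157
312 280
```

View pics/zz7.png

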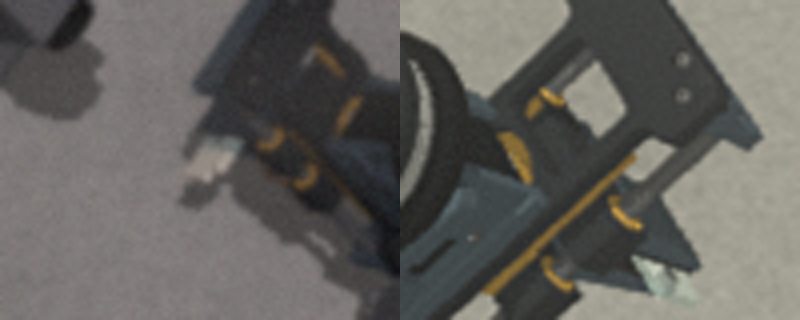

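View pics/scene7.png

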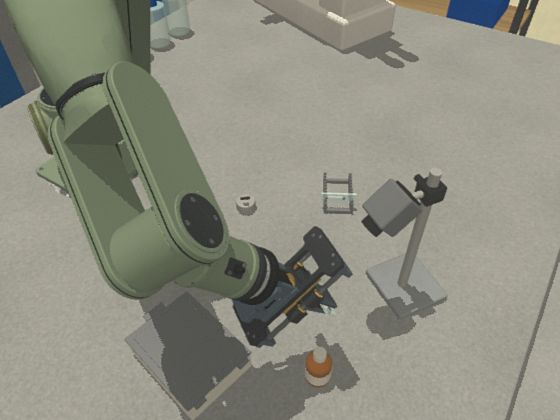

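Run:
```python
from h import *
np.set_printoptions(precision=2,suppress=True)
st=env.state();A=R.from_euler('xyz',st['ee_rot'],degrees=True).as_matrix()
p=cv2.imread('pics/top7.png').astype(int);P=cloud('top',np.load('pics/top7.npy'))
q=(P-st['ee_pos'])@A
m=np.zeros(p.shape[:2],bool);m[145:175,320:345]=1
m&=(p.sum(2)>400)&(P[...,2]>80)
v,u=np.where(m);print(len(u),u.min(),u.max(),v.min(),v.max());k=q[m];print(np.percentile(k,[5,50,95],axis=0))
# predicted corner pixels of frosted field
for x in(-22.7,3.3):
  for z in(-25,-45):print(x,z,px('top',st['ee_pos']+A@[x,2.5,z]))
o=cv2.imread('pics/top7.png')[135:180,310:360];o=cv2.resize(o,None,fx=14,fy=12,interpolation=2)
for x in(-22.7,3.3):
  for z in(-25,-45):
    a,b=px('top',st['ee_pos']+A@[x,2.5,z]);cv2.circle(o,(int((a+.5-310)*14),int((b+.5-135)*12)),5,(0,0,255),2)
cv2.imwrite('pics/z8.png',o)
```

```text
46 326 336 155 161
[[-24.25  -1.41 -42.31]
 [-15.43   2.23 -34.18]
 [ -3.32   3.99 -27.54]]
-22.7 -25 (np.float64(335.55166092394256), np.float64(154.25665912861646))
-22.7 -45 (np.float64(330.8837191134628), np.float64(161.26990108679712))
3.3 -25 (np.float64(328.4478376093282), np.float64(153.25985720620255))
3.3 -45 (np.float64(323.8507837818207), np.float64(160.1316754966564))
```

View pics/z8.png

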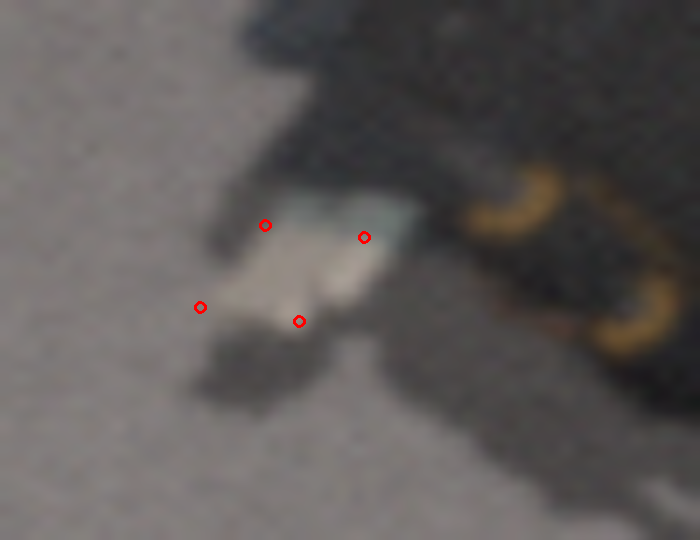

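```bash
cat > ov.py <<'E'
from h import *
import sys
t=sys.argv[1];xc=float(sys.argv[2]);zc=float(sys.argv[3])
st=env.state();A=R.from_euler('xyz',st['ee_rot'],degrees=True).as_matrix()
out=[]
for c in('scene','top'):
    f=lambda x,y,z:np.array(px(c,st['ee_pos']+A@[x,y,z]))+.5
    ctr=f(xc,2.5,zc);u0,v0=int(ctr[0])-22,int(ctr[1])-20
    o=cv2.resize(cv2.imread(f'pics/{c}{t}.png')[v0:v0+40,u0:u0+44],None,fx=9,fy=9,interpolation=2)
    poly=[f(xc+13,2.5,zc+10),f(xc+13,2.5,zc-10),f(xc-6,2.5,zc-10),f(xc-6,2.5,zc-3),f(xc-13,2.5,zc-3),f(xc-13,2.5,zc+10)]
    cv2.polylines(o,[np.array([(p-[u0,v0])*9 for p in poly]).astype(int)],True,(0,0,255),1);out.append(o)
cv2.imwrite(f'pics/ov{sys.argv[4]}.png',np.hstack(out))
E
python3 ov.py 7 -9.7 -35 a; python3 ov.py 7 -14 -35 b;python3 - <<'E'
import cv2,numpy as np
cv2.imwrite('pics/ov1.png',cv2.resize(np.vstack([cv2.imread(f'pics/ov{k}.png') for k in 'ab']),None,fx=.8,fy=.8))
E
```

```text
(no output)
```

View pics/ov1.png

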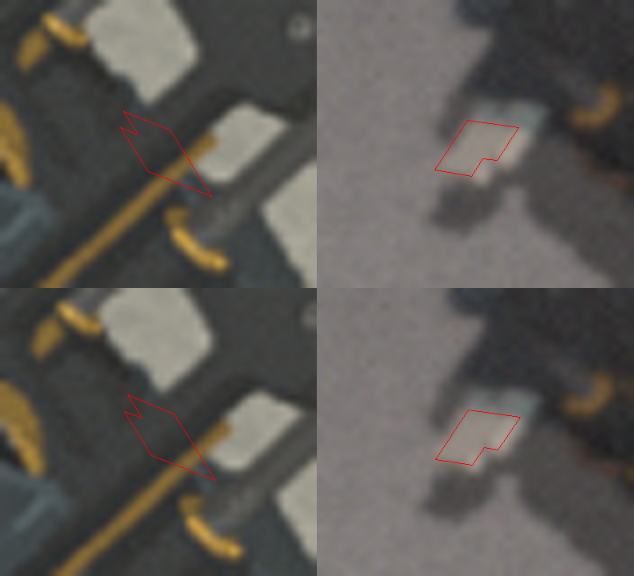

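```bash
cat > ov2.py <<'E'
from h import *
import sys
t=sys.argv[1];xc=float(sys.argv[2]);zc=float(sys.argv[3])
st=env.state();A=R.from_euler('xyz',st['ee_rot'],degrees=True).as_matrix()
out=[]
for c in('scene','top'):
    f=lambda x,y,z:np.array(px(c,st['ee_pos']+A@[x,y,z]))+.5
    ctr=f(xc,2.5,0);u0,v0=int(ctr[0])-30,int(ctr[1])-30
    o=cv2.resize(cv2.imread(f'pics/{c}{t}.png')[v0:v0+60,u0:u0+60],None,fx=6.6,fy=6.6,interpolation=2)
    d=lambda P,col:cv2.polylines(o,[np.array([(p-[u0,v0])*6.6 for p in P]).astype(int)],True,col,1)
    a,b=zc-10,zc+66
    for y,col in((2.5,(0,0,255)),(-2.5,(255,0,255))):d([f(xc+13,y,b),f(xc+13,y,a),f(xc-6,y,a),f(xc-6,y,a+7),f(xc-13,y,a+7),f(xc-13,y,b)],col)
    for y in(2.5,16):d([f(8,y,-16),f(8,y,16),f(-30,y,16),f(-30,y,-16)],(0,255,0))
    out.append(o)
cv2.imwrite(f'pics/{sys.argv[4]}.png',np.hstack(out))
E
python3 ov2.py 7 -11 -35 ov2
```

```text
(no output)
```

View pics/ov2.png

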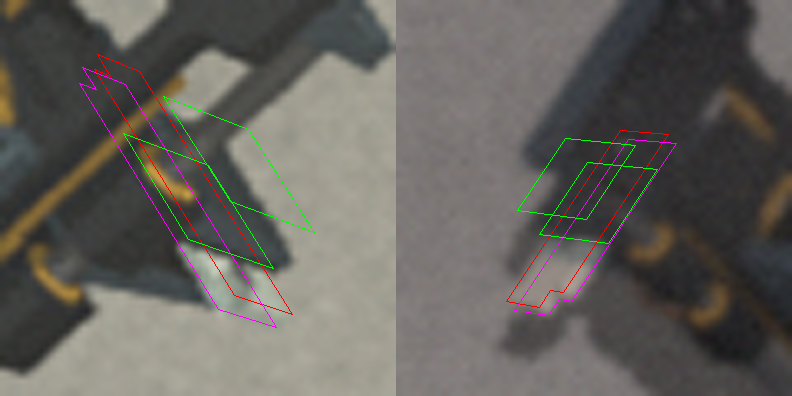

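Emit:
{"api": "arm_command", "payload": {"slide": [[0.1, 0.2, -0.1], [0.2, 0.3, -0.1], [0.2, 0.3, -0.1], [0.2, 0.3, -0.1], [0.2, 0.3, -0.1], [0.2, 0.3, -0.1], [0.2, 0.3, -0.1], [0.2, 0.3, -0.1]], "turn": [[0, 0, 0], [0, 0, 0], [0, 0, 0], [0, 0, 0], [0, 0, 0], [0, 0, 0], [0, 0, 0], [0, 0, 0]], "grip": [255, 255, 255, 255, 255, 255, 255, 255]}}

```text
time_s: 13.77
ee_pos: [713.3, -114.2, 139.2]
ee_rot: [89.7, 49.9, 57.8]
force: [-0.2, -0.7, -0.4]
gripper_width: 4.8
```

```bash
sed -i 's/-9.7,2.5,-35/-11.5,2.5,-35/' h.py; python3 chk.py 8; python3 ov2.py 8 -11.5 -35 ov3
```

```text
(array([-0.042, -0.004,  0.003]), array([ 0.005,  0.001, -0.001]))
(array([-0.042, -0.004,  0.003]), array([ 0.005,  0.001, -0.001]))
(array([-0.042, -0.004,  0.003]), array([ 0.005,  0.001, -0.001]))
[ -26.96    33.683   88.406   46.108   62.822 -108.802] 4.842471766792359 [-0.248 -0.677 -0.364]
(array([-0.042, -0.002,  0.002]), array([ 0.005,  0.001, -0.001]))
(array([-0.042, -0.002,  0.002]), array([ 0.005,  0.001, -0.001]))
scene slide [(array([ 732., -135.,  151.]), 0.69, array([-14.444,   1.713,  26.997]))]
scene frosted [(array([ 731., -132.,  151.]), 0.63, array([-13.059,   3.373,  24.23 ]))]
top slide [(array([ 685., -106.,  152.]), 0.68, array([-14.944,   1.565, -28.397]))]
top frosted [(array([ 681., -102.,  143.]), 0.58, array([ -7.603,  -2.577, -33.291]))]
(np.float64(313.7360385247732), np.float64(278.7165966133628)) (np.float64(328.5704869726385), np.float64(156.75155277559105))
328 156
313 278
```

View pics/ov3.png

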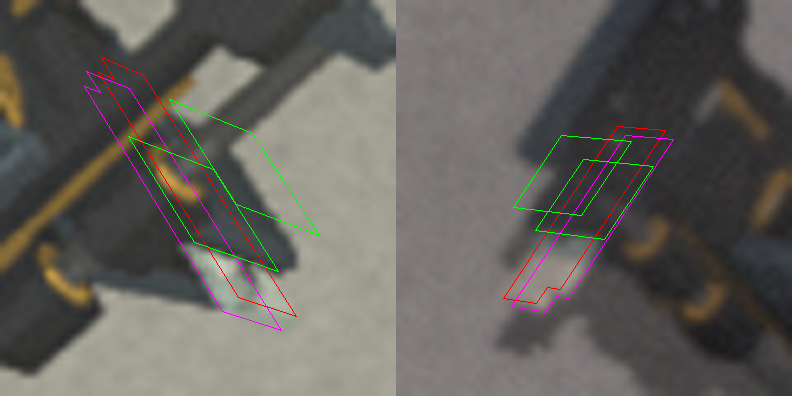

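View pics/top8.png

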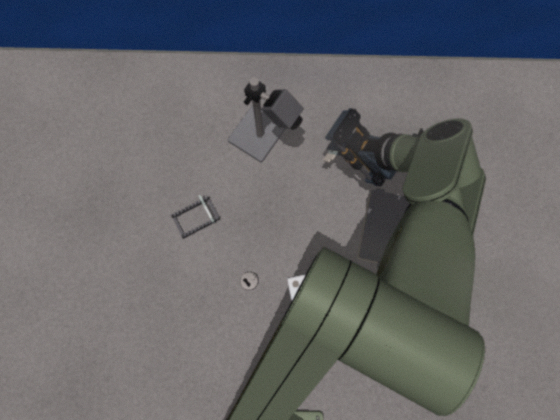

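Run:
```python
from h import *
P=cloud('scene',np.load('pics/scene8.npy'));Q=P.reshape(-1,3);q=Q-HB;b=np.c_[q@XB,q@np.array([.194,.981,0]),Q[:,2]]
k=(b[:,0]>-165)&(b[:,0]<-10)&(abs(b[:,1])<60)&(b[:,2]>40)&(b[:,2]<60);L=b[k];A=np.c_[L[:,:2],np.ones(len(L))];print(np.linalg.lstsq(A,L[:,2],rcond=None)[0],len(L))
print(env.job_done(),env.state()['gripper_width'])
```

```text
[-2.93462637e-03 -1.46080703e-04  4.97076698e+01] 6204
the job is handed in; nothing more can be done
the job is handed in; nothing more can be done
```

The moist chamber's lid is shut, and the slide with the frosted end is held up to the label camera. I handed the job in at about 14 s, still holding the slide at 15 N.

**Lid:** I pushed the lid from behind and down onto the tray, with about 11 N at the end. A plane fitted to the depth image right after put it flat to within 0.001 rad. A rougher check at the end gave 0.003 rad, which is within the depth noise.

**Slide:** I gripped it on its clear part and lifted it out of the rack. The gripper reads about 5 mm, the slide's thickness, and the notch shows at the expected corner. The fingers end about 9 mm short of the frosted field.

**Label position:** The frosted field works out about 120 mm from the lens. The measured pose is within 0.5 mm and 0.3° of the target I calculated. That target rests on where I measured the lens to be (about 2 mm) and on my estimate of how the slide sits in the grip (2–3 mm).

**What disagreed:**
- The top camera showed the slide about 3 mm off from the outline I predicted. I left this, because it is about what the stated 2 mm calibration error allows.
- The scene camera could not see the label face in the final pose; the gripper hid it. Its "frosted" detection there was actually the clear end of the slide.

The last pictures show nothing else on the bench moved. In the top view the arm hid part of the dish.

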